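# Fit the loaded battery case to the stirrer

### The arm

A 6-joint arm with a two-finger parallel gripper is mounted at the origin on the work surface. World frame = base frame: x ahead of the robot, y to its left, z up, the work surface at z = 0. Lengths are in m, angles in degrees, forces in N, time in s.
With the tool pointing down it reaches from about 0.375 to 0.9 m from the base axis. Payload 3.1 kg.
Tool frame: the origin (TCP) lies at the very end of the fingers, on their centre line; the grasp point (between the pads) lies 19 mm behind it (grip_point_offset is the distance from the TCP to the grasp point, in m); y points along the fingers, x is the direction in which the jaws open and shut, and the axes are right-handed (so a half turn about y gives the same grasp; the last joint's range is limited). The gripper opens to 87 mm and grips with 3 to 60 N. Pads are 19 mm wide; open, the fingers measure 117 mm over their backs; the gripper's body (75 mm by 190 mm) begins 51 mm behind the grasp point.
Start: joints at [-84.082, 30.224, 82.088, -0, 67.689, -10.227], TCP at [0.174, -0.6, 0.223] pointing down, gripper open.
Joint ranges: [-176.69, 176.69], [-43.24, 126.21], [12.49, 139.97], [-82, 262], [0, 151.66], [-163.58, 163.58]. Speed limits (degrees/s): [159.86, 159.86, 180, 180, 180, 180].

### API

Orientations are given as a 3x3 rotation matrix whose columns are the frame's x, y, z axes.
In Python, from rig import * gives the robot as it stands.
- The arm moves only by the tool send_rows, never from a script. Its argument "moves" is text: rows parted by semicolons, each of 5 numbers parted by spaces: the finger opening in mm, from 0 to 87, then the shift along the tool's x, y, z in mm, then the turn about the tool's y in degrees. In form: fingers dx dy dz yaw; .... A call has 1 to 20 rows; each row shifts and turns the commanded pose from where the row before left it, along the tool's axes as they then stand; what a row does not reach is not made up. A row lasts 1/12 s, in which the tool goes at most 41.7 mm and 7.16 degrees, less where a joint would pass 70% of its speed; a pose out of reach is approached as far as the arm can. A call is refused whole if a number of a shift passes 41.7 or a number of a turn 7.16, either way. A call with a gripper value outside its range is refused whole. The fingers move at their own pace and stop on an object; the grip force is fixed at half the most. Time passes only in rows, so rows that do not move let the fingers close. It gives the time, the measured TCP pose, the force and the opening at its end, in the units of the state.
- read_state(): the state, without advancing time (a new reading comes with each control period).
- capture(name): name is "scene" or "side" or "wrist"; returns a dict with "image" (384x512x3 uint8, blue, green, red), "z_map" (384x512 float32, m along the optical axis (not along the pixel's ray), 0 where there is no reading), "mtx" (3x3 intrinsics, pixels), "origin" and "rotation" of the camera in the world; the wrist camera has in their place "tool_from_camera" (4x4, takes a point from camera to tool coordinates, whose origin is the TCP and whose axes are the tool frame's). Camera axes: x right, y up, looking along -z (the intrinsics and any distortion apply to the point x, -y, -z); pixel columns grow to the right and rows downward; lengths in m; the calibration is good to about 2 mm. A picture is of the moment at which its call begins: read the wrist's pose just before it.
- hand_in(): hands the job in, once; it reports no verdict.
Trained networks look in a picture, given as the dict that the camera call returned (one of the last four; its "shot" number tells which), for a name from the list of things; names that differ only in an ending like _2 or _b are one class to them, and where a whole thing is asked for, a point or a joint stands for the part that bears it (a point fixed in the world has none). Each returns a list of dicts, best first, with "p" (0 to 1); they miss things now and then, are a little off and sometimes report something else, mostly with a low value. They report only what shows in the picture. A call takes as long as a camera call. They do not tell look-alikes from the thing itself.
- search_frame(picture, name): "bbox" ([left, top, right, bottom] in pixels, round what is visible of it).
- masks_of(picture, name): "region" (384x512 bool, what is visible of it) and "bbox" ([left, top, right, bottom] in pixels, round what is visible of it).
- mark_of(picture, name): "pixel" ([row, column] in pixels: a listed point, or the origin of a listed thing).
The state is a dict: "time_s": time; "joint_positions": joint angles; "qvel": joint speeds; "tau": joint torques, N m; "position": TCP position; "tcp_rot": TCP orientation; "force": force on the tool from outside, world axes, zero at the start; "moment": the same for the moment, N m; "opening": opening from 0.0 (shut) to 1.0 (fully open).
Only numpy, scipy, OpenCV 4.12 (cv2) and the standard library are available. Lean on these libraries where they do the work, as an engineer would, in place of code of your own. Each camera call takes 0.05 s, during which the arm holds its last target. There are 200 camera calls.

### The job

The magnetic stirrer needs its battery: only one of the three closed battery cases has cells in it, so lift them to find the heavy one. Take that one to the stirrer and slide it along the bench into the bay under the stirrer, brass contacts first, until it is fully home. Leave the empty cases lying flat on the bench, clear of the bay, and do not disturb the glassware and other things around.

Things in the scene. Friction and masses are not known exactly. Their poses are not given: they have to be found in the camera images.
- stirrer: White magnetic stirrer fixed on the bench, 150 x 150 mm, body 60 high, round plate on it to 68. Origin: centre of underside. Knob on its -x face (to the robot). Under it is the battery bay, a slot along y with no floor (a case slides in on the bench), 60 wide (x -30 to 30), 38 high, mouth in the -y face (y -75), end wall at y +20. A case goes in along +y, contacts first; home, 17 mm of it stays out.
- bay_mouth (a point): Centre of the bay's mouth at bench level, 75 mm to -y of the stirrer's origin; axes as the stirrer. From the mouth's edges two steel guides 22 mm high flare out to 17 mm in front of it, where they stand about 78 mm apart.
- bay_end (a point): Centre of the bay's end wall at bench level, 20 mm to +y of the stirrer's origin; axes as the stirrer. The wall stops the case; there is no spring or latch.
- case_a: One of three identical closed battery cases: plain dark grey block 112 mm long (y), 56 wide (x), 34 high. Origin: centre of underside. +y is the end with two brass contacts (at the start roughly to the robot's left, within 30 deg); thumb ridges at the other end. One has cells in (0.30 to 0.42 kg), two are empty (0.08 to 0.12 kg): only the weight tells. Starts flat on the bench.
- case_b: One of three identical closed battery cases: plain dark grey block 112 mm long (y), 56 wide (x), 34 high. Origin: centre of underside. +y is the end with two brass contacts (at the start roughly to the robot's left, within 30 deg); thumb ridges at the other end. One has cells in (0.30 to 0.42 kg), two are empty (0.08 to 0.12 kg): only the weight tells. Starts flat on the bench.
- case_c: One of three identical closed battery cases: plain dark grey block 112 mm long (y), 56 wide (x), 34 high. Origin: centre of underside. +y is the end with two brass contacts (at the start roughly to the robot's left, within 30 deg); thumb ridges at the other end. One has cells in (0.30 to 0.42 kg), two are empty (0.08 to 0.12 kg): only the weight tells. Starts flat on the bench.
- case_a_nose (a point): Middle of the contact end's lower edge of case_a, 56 mm to +y of its origin; axes as the case.
- case_b_nose (a point): Middle of the contact end's lower edge of case_b, 56 mm to +y of its origin; axes as the case.
- case_c_nose (a point): Middle of the contact end's lower edge of case_c, 56 mm to +y of its origin; axes as the case.
- beaker: Empty glass beaker standing on the stirrer's top plate, 72 mm diameter, 88 mm tall. Leave alone. Origin: centre of the underside.
- flask: Glass conical flask on the bench, 86 mm diameter at the base, 135 mm tall. Leave alone. Origin: centre of the underside.
- dropper_near: Small white dropper bottle, 26 mm diameter, 62 mm tall, standing near the cases. Leave alone. Origin: centre of the underside.
- dropper_far: Small white dropper bottle, 26 mm diameter, 62 mm tall, standing near the cases. Leave alone. Origin: centre of the underside.
- petri_dish: Closed glass Petri dish, 94 mm diameter, 16 mm high. Leave alone. Origin: centre of the underside.
- wash_bottle: Clear bottle with a red cap, 68 mm diameter, 170 mm tall, left of the stirrer. Leave alone. Origin: centre of the underside.
- screwdriver: Screwdriver, 160 mm long, lying on the bench beyond the stirrer. Leave alone. Origin: near the middle, underside.
- table: The pale grey bench top the robot stands on, level, at height 0.
Mind the look-alikes: they are no part of the job. What is shaped like the case_c but green or pink is not meant.

How it is judged:
By the outcome, as a careful person would: the job done as asked, in the order asked, and still so for the second after the job is handed in, with the robot touching nothing.
It also fails if it takes over 61 s, if anything falls off the work surface, if the arm or the gripper's body presses on something with over 40 N, if the wrist force passes 120 N, or if a joint passes its speed limit or range.

## Working session

There is one attempt and no reset: what is moved stays moved. The work goes in short steps, Python scripts to look and compute and a tool call to move; the robot and the scene stay as the last step left them, time stands still between calls to the robot, and variables do not carry over. Pictures are saved under pics/ and viewed, about 8 in all and at most 12, crops included, and the job is handed in when it is done.

Besides the shell and the picture viewer there is one more tool, called after "Call:" by a JSON object that holds its "op" and its "data". send_rows: Moves the arm, as the interface text tells. Its arguments: {"type":"object","properties":{"moves":{"type":"string"}},"required":["moves"]}

```bash
mkdir -p pics; ls
cat > h.py <<'E'
from rig import *
import numpy as np, cv2
def world(c,px,z=None,st=None):
    """px list of (row,col) -> world pts by depth map, or on plane z"""
    if 'origin' in c: R=np.array(c['rotation']);o=np.array(c['origin'])
    else:
        T=np.array(c['tool_from_camera']);Rt=np.array(st['tcp_rot']);R=Rt@T[:3,:3];o=Rt@T[:3,3]+np.array(st['position'])
    K=np.array(c['mtx']);px=np.atleast_2d(px).astype(float)
    d=np.c_[(px[:,1]-K[0,2])/K[0,0],-(px[:,0]-K[1,2])/K[1,1],-np.ones(len(px))]
    w=d@R.T
    if z is None: s=c['z_map'][px[:,0].astype(int),px[:,1].astype(int)]
    else: s=(z-o[2])/w[:,2]
    return o+w*s[:,None]
E
python3 - <<'E'
from h import *
s=read_state();print(s)
for n in("scene","side"):
    c=capture(n);cv2.imwrite(f"pics/{n}0.png",c["image"]);print(n,[k for k in c],c['mtx'],c['origin'],c['rotation'])
    for t in("case_a","stirrer","dropper_near","flask","petri_dish","wash_bottle"):
        print(t,[(round(d['p'],2),np.round(d['bbox']).tolist()) for d in search_frame(c,t)])
    for t in("case_a_nose","case_a","bay_mouth"):
        print(t,[(round(d['p'],2),np.round(d['pixel']).tolist(),np.round(world(c,d['pixel'],0)[0],3).tolist()) for d in mark_of(c,t)])
a=cv2.imread("pics/scene0.png");b=cv2.imread("pics/side0.png")
E
```

```text
pics
{'time_s': 0.0, 'joint_positions': array([-8.40809726e+01,  3.02785516e+01,  8.21566050e+01, -1.31795535e-03,
        6.76892904e+01, -1.02274142e+01]), 'qvel': array([-0.01455419,  0.01087578, -0.12538486, -0.05760008, -0.03519634,
       -0.02719819]), 'tau': array([-9.35920610e-06, -4.40043962e+01, -1.76592153e+01,  6.33513811e-02,
        5.82033175e-02, -1.66176224e-04]), 'position': array([ 0.17375187, -0.59959576,  0.22157487]), 'tcp_rot': array([[ 2.78101478e-01, -2.45150984e-04,  9.60551668e-01],
       [-9.60549313e-01,  2.15823469e-03,  2.78101347e-01],
       [-2.14127275e-03, -9.99997641e-01,  3.64728649e-04]]), 'force': array([ 1.28181481,  0.21179115, -0.24370274]), 'moment': array([-0.03554862,  0.00204804, -0.01802526]), 'opening': 1.0039723971981287}
scene ['image', 'z_map', 'mtx', 'origin', 'rotation', 'shot'] [[372.63795808   0.         251.25608359]
 [  0.         372.63795808 196.5843905 ]
 [  0.           0.           1.        ]] [ 0.99996905 -0.48504323  0.92144898] [[ 0.71986809 -0.53048381  0.44763474]
 [ 0.69411044  0.55091125 -0.46336541]
 [-0.000799
[... 1571 characters left out ...]
, (0.67, [286.0, 126.0, 312.0, 140.0]), (0.53, [300.0, 148.0, 326.0, 164.0]), (0.46, [240.0, 148.0, 247.0, 158.0])]
stirrer [(0.95, [186.0, 239.0, 251.0, 292.0]), (0.57, [185.0, 170.0, 206.0, 202.0])]
dropper_near [(0.43, [203.0, 237.0, 224.0, 269.0]), (0.39, [298.0, 168.0, 308.0, 181.0])]
flask []
petri_dish [(0.64, [244.0, 129.0, 263.0, 144.0]), (0.58, [267.0, 182.0, 283.0, 209.0])]
wash_bottle [(0.79, [210.0, 295.0, 232.0, 344.0])]
case_a_nose [(0.63, [206.0, 277.0], [0.441, -0.022, 0.0])]
case_a [(0.83, [159.0, 313.0], [0.371, -0.348, 0.0]), (0.82, [134.0, 297.0], [0.49, -0.502, 0.0]), (0.77, [158.0, 278.0], [0.526, -0.303, 0.0]), (0.53, [198.0, 278.0], [0.45, -0.066, 0.0])]
bay_mouth []
```

View pics/scene0.png

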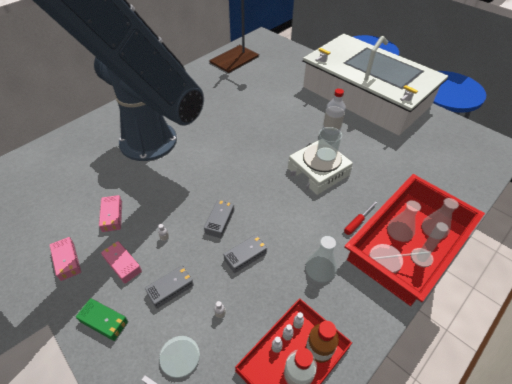

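View pics/side0.png

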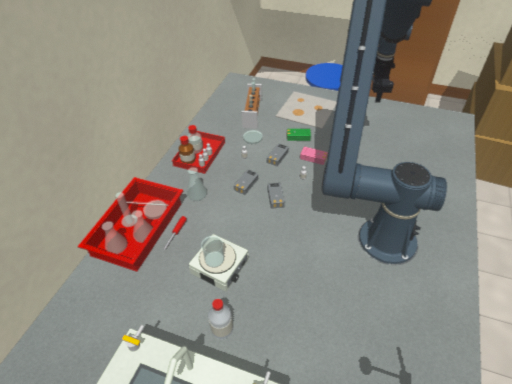

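Scene view: look-alikes are three pink blocks (row,col ≈ 213,110; 257,65; 261,122) and one green block (319,102). The grey cases are at (217,219), (253,246) and (287,170), and their brass ends face up-right in the picture (+y). The stirrer is at (165,320), with droppers at (232,162) and (309,219). Next I'll measure from depth.

```bash
cat > m.py <<'E'
from h import *
P={}
rr,cc=np.mgrid[0:384,0:512]
px=np.c_[rr.ravel(),cc.ravel()]
def cloud(n):
    s=read_state();c=capture(n);w=world(c,px,None,s);v=c['z_map'].ravel()>0
    return c,s,w.reshape(384,512,3),v.reshape(384,512)
def rect(p):
    (cx,cy),(a,b),t=cv2.minAreaRect((p[:,:2]*1000).astype(np.float32));
    if a<b:a,b,t=b,a,t+90
    return np.round([cx,cy,a,b,(t+90)%180-90],1), np.round(np.median(p[:,2])*1000,1), len(p)
E
python3 - <<'E'
from m import *
for n in("scene","side"):
    c,s,w,v=cloud(n);print(n,"table z",np.round(np.median(w[v&(abs(w[...,2])<.02)][:,2])*1000,1))
    near=v&(w[...,0]>.3)&(w[...,0]<.9)&(w[...,1]>-.5)&(w[...,1]<.6)
    for lo,hi in((.026,.042),(.05,.074)):
        m=(near&(w[...,2]>lo)&(w[...,2]<hi)).astype(np.uint8)
        k,l,st,_=cv2.connectedComponentsWithStats(m,connectivity=4)
        for i in range(1,k):
            if st[i,4]>25: print(lo,st[i,:4],*rect(w[l==i]),np.round(c['image'][l==i].mean(0)))
c=capture("scene");im=cv2.resize(c['image'][140:320,140:360],None,fx=3.3,fy=3.3,interpolation=cv2.INTER_CUBIC);cv2.imwrite("pics/crop1.png",im)
E
```

```text
scene table z 2.1
0.026 [288 160  11  11] [483.5 248.2  45.5   7.7  -4.7] 33.9 36 [114. 121. 120.]
0.026 [309 172  37  18] [614.9 278.1 128.2  40.6  59.1] 33.6 116 [ 99. 105. 104.]
0.026 [409 188  26  16] [860.1 425.9  80.3  12.1   5.5] 34.2 107 [17. 19. 94.]
0.026 [204 200  30  34] [462.4 -66.8 114.4  56.6 -64.2] 35.6 609 [130. 128. 128.]
0.026 [389 219  19  19] [866.4 259.   64.4  25.7 -20.2] 33.7 112 [ 78.  80. 122.]
0.026 [347 222  10   9] [764.9 179.9  33.3  14.2  84.4] 27.6 40 [ 41.  44. 196.]
0.026 [158 230  10   8] [ 392.7 -221.9   25.6   16.6   65.2] 35.9 41 [116. 116. 119.]
0.026 [224 235  43  34] [ 604.1 -100.9  111.6   58.2   79.3] 35.5 757 [136. 135. 136.]
0.026 [101 241  40  39] [ 376.4 -356.4  114.6   56.7   -1.9] 35.6 774 [134. 110. 188.]
0.026 [349 252  27  22] [858.5  91.3  82.7   5.   -1.3] 34.1 107 [19. 20. 95.]
0.026 [308 256  29  22] [787.2   3.6  76.4  53.5  23. ] 34.1 149 [109. 110. 104.]
0.026 [375 256  13   3] [887.2 144.2  29.7   7.3  43.5] 33.4 27 [182. 182. 202.]
0.026 [ 60 262  19  14] [ 308.2 -469.1   49.3   15.9  -89.9] 34.1 97 [ 80.  74. 123.]
0.026 [
[... 2891 characters left out ...]
 57.7  16.4  39. ] 33.7 43 [131. 142. 142.]
0.05 [241 115  16   6] [ 731.5 -472.8   75.9   19.5   10.6] 63.4 65 [148. 149. 149.]
0.05 [193 139   8   7] [ 885.3 -222.9   39.6   12.5   61.3] 63.7 31 [136. 146. 141.]
0.05 [185 149   9   8] [ 884.2 -149.1   52.6   16.    74.7] 62.0 40 [ 64.  87. 113.]
0.05 [188 180  15  12] [773.1  30.9  59.1  33.6  38.3] 61.0 85 [138. 143. 132.]
0.05 [159 187  18  10] [854.5  95.8  89.2  26.4 -13.4] 65.3 76 [ 28.  32. 152.]
0.05 [134 221  15  13] [862.7 292.5  54.   35.6  50.9] 60.0 92 [100. 106. 152.]
0.05 [188 238  60  46] [546.6 314.2 152.4 152.3  79.3] 61.7 1080 [196. 212. 208.]
0.05 [210 319  22  15] [434.2 543.3  66.6  28.4  36.9] 61.9 79 [130. 141. 142.]
```

View pics/crop1.png

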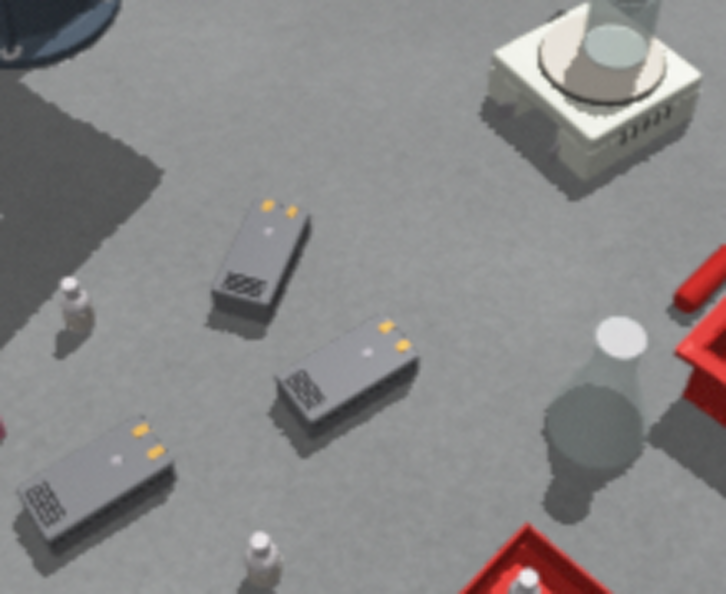

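Crop: cases at crop px (260,260), (345,370) and (95,475), all with brass towards +y. The bay mouth faces the cases. I'll start with case C at about (532,-309), and measure again once the arm is there.

Call:
{"op": "send_rows", "data": {"moves": "87 0 0 0 -7.04;87 0 0 0 -7.04;87 0 0 0 -7.04;87 0 0 0 -7.04;87 0 0 0 -7.04;87 0 0 0 -7.04;87 0 0 0 -7.04;87 0 0 0 -7.04;87 0 0 0 -7.04;87 25 0 29.2 0;87 25 0 29.2 0;87 25 0 29.2 0;87 25 0 29.2 0;87 25 0 29.2 0;87 25 0 29.2 0;87 25 0 29.2 0;87 25 0 29.2 0;87 25 0 29.2 0;87 25 0 29.2 0;87 25 0 29.2 0"}}

```text
time_s: 2.82
position: [0.5041, -0.3332, 0.2228]
tcp_rot: [[0.983, 0.0, 0.182], [-0.182, -0.0, 0.983], [0.0, -1.0, -0.0]]
force: [0.0, -0.9, 0.3]
opening: 0.998
```

Call:
{"op": "send_rows", "data": {"moves": "87 24 0 29 0;87 0 0 0 0;87 0 0 0 0"}}

```text
time_s: 3.07
position: [0.533, -0.3087, 0.2224]
tcp_rot: [[0.984, -0.0, 0.178], [-0.178, -0.0, 0.984], [-0.0, -1.0, -0.0]]
force: [0.0, -0.3, 0.4]
opening: 1.002
```

```bash
cat > w.py <<'E'
from m import *
c,s,w,v=cloud("wrist")
R=s['tcp_rot'];print('t',s['time_s'],'tcp',np.round(s['position']*1000,1),'head',np.round(np.degrees(np.arctan2(R[1,0],R[0,0])),2),'F',np.round(s['force'],2),'op',round(s['opening'],3))
print("table",np.round(np.median(w[v&(abs(w[...,2])<.02)][:,2])*1000,1))
for lo,hi in((.024,.044),(.05,.074)):
    m=(v&(w[...,2]>lo)&(w[...,2]<hi)).astype(np.uint8)
    k,l,st,_=cv2.connectedComponentsWithStats(m,connectivity=4)
    for i in range(1,k):
        if st[i,4]>200: print(lo,st[i,:4],*rect(w[l==i]),np.round(c['image'][l==i].mean(0)))
import sys
if len(sys.argv)>1: cv2.imwrite(f"pics/{sys.argv[1]}.png",c['image'])
E
python3 w.py wr1
```

```text
t 3.0667 tcp [ 533.  -308.7  222.4] head -10.25 F [ 0.01 -0.3   0.43] op 1.002
table -0.1
0.024 [139   0  64  35] [ 476.2 -114.    68.3   32.8   -7.7] 33.7 1249 [163. 158. 155.]
0.024 [258   0  51  38] [ 598.  -138.5   55.8   35.4  -10.5] 33.9 1893 [173. 167. 164.]
0.024 [464   0  48 159] [ 805.5 -250.2  185.5   53.7  -73.2] 31.9 1659 [ 34.  37. 181.]
0.024 [484  13  28  27] [ 833.2 -189.8   24.3   18.4  -84.2] 36.8 485 [184. 182. 190.]
0.024 [483  52  29  25] [ 832.6 -229.3   24.5   17.8   89. ] 36.4 432 [186. 185. 194.]
0.024 [351 109  23  23] [ 674.4 -264.2   26.2   21.5   81.8] 38.3 309 [213. 212. 213.]
0.024 [113 116  24  22] [ 391.6 -220.8   25.2   21.3   80.3] 38.2 323 [142. 140. 142.]
0.024 [230 132  46  88] [ 532.9 -310.   112.2   56.5   80.2] 33.7 3831 [184. 182. 179.]
0.024 [  0 176  55  35] [ 239.7 -279.6   65.9   42.3  -13.8] 33.3 1275 [198. 166. 237.]
0.024 [108 205  81  29] [ 384.  -348.2  100.4   40.    -2.6] 33.4 1430 [180. 148. 220.]
0.024 [207 266  69  29] [ 486.6 -452.6   98.7   28.4    0.5] 32.9 649 [ 62. 114.  66.]
```

Call:
{"op": "send_rows", "data": {"moves": "87 0 35 0 0;87 0 35 0 0;87 0 35 0 0;87 0 35 -1 0;87 0 35 0 0;87 0 30 0 0;87 0 12 0 0;87 0 0 0 0;30 0 0 0 0;30 0 0 0 0;30 0 0 0 0;30 0 0 0 0;30 0 0 0 0;30 0 0 0 0"}}

```text
time_s: 4.28
position: [0.5317, -0.3116, 0.0065]
tcp_rot: [[0.983, 0.001, 0.182], [-0.182, -0.001, 0.983], [0.001, -1.0, -0.001]]
force: [-1.1, 0.1, 1.5]
opening: 0.637
```

Call:
{"op": "send_rows", "data": {"moves": "30 0 -10 0 0;30 0 -30 0 0;30 0 -20 0 0;30 0 0 0 0;30 0 0 0 0;30 0 0 0 0;30 0 0 0 0"}}

```text
time_s: 4.87
position: [0.5306, -0.3106, 0.0645]
tcp_rot: [[0.983, -0.002, 0.182], [-0.182, 0.002, 0.983], [-0.002, -1.0, 0.001]]
force: [-1.0, 0.1, -0.2]
opening: 0.639
```

```bash
python3 -c "
from h import *
for i in range(4): print(np.round(read_state()['force'],2)); capture('wrist')"
```

```text
[-0.96  0.05 -0.16]
[-0.41 -0.14 -0.76]
[ 0.56  0.1  -0.99]
[ 0.77  0.52 -1.09]
```

C reads about -0.8 N, so it's empty. I'll set it back down and go on to B.

Call:
{"op": "send_rows", "data": {"moves": "30 0 30 0 0;30 0 20 0 0;30 0 6 0 0;30 0 3.5 0 0;30 0 0 0 0;70 0 0 0 0;87 0 0 0 0;87 0 0 0 0;87 0 -10 0 0;87 0 -30 0 0;87 0 -40 0 0;87 0 -30 0 0;87 31.5 0 21.7 0;87 0 0 41 0;87 0 0 41 0;87 0 0 41 0;87 0 0 41 0;87 0 0 35 0;87 0 0 0 0;87 0 0 0 0"}}

```text
time_s: 6.73
position: [0.6029, -0.0979, 0.1169]
tcp_rot: [[0.984, 0.001, 0.178], [-0.178, -0.0, 0.984], [0.001, -1.0, -0.0]]
force: [0.2, -0.4, 0.7]
opening: 1.001
```

```bash
python3 w.py
```

```text
t 6.7333 tcp [602.9 -97.9 116.9] head -10.24 F [ 0.22 -0.43  0.69] op 1.001
table -0.1
0.024 [397   0  80  75] [763.7   0.9  75.   29.6 -48.3] 34.1 1999 [143. 143. 134.]
0.024 [ 27 124 133 110] [463.9 -67.2 111.9  57.3 -63.1] 33.6 6869 [165. 164. 162.]
0.024 [224 136  65  98] [607.4 -88.4  89.2  56.3  79.3] 33.7 6040 [181. 180. 178.]
0.024 [470 158  42  53] [ 818.8 -125.8   43.9   36.    89.3] 32.2 795 [ 31.  34. 172.]
0.024 [494 193  18  17] [ 829.  -142.2   18.6    5.8   49.3] 29.6 242 [168. 168. 171.]
0.05 [425   0  85  58] [768.3   1.6  58.2  22.  -39.7] 61.8 2419 [143. 143. 134.]
```

Call:
{"op": "send_rows", "data": {"moves": "87 2.3 30 -1.3 0;87 0 35 0 0;87 0 30 0 0;87 0 15 0 0;87 0 0 0 0;30 0 0 0 0;30 0 0 0 0;30 0 0 0 0;30 0 0 0 0;30 0 0 0 0;30 0 0 0 0;30 0 -10 0 0;30 0 -30 0 0;30 0 -20 0 0;30 0 0 0 0;30 0 0 0 0;30 0 0 0 0;30 0 0 0 0"}}

```text
time_s: 8.28
position: [0.6032, -0.1013, 0.0645]
tcp_rot: [[0.983, -0.003, 0.182], [-0.182, 0.001, 0.983], [-0.003, -1.0, 0.001]]
force: [-0.6, 0.5, -3.1]
opening: 0.645
```

```bash
python3 -c "
from h import *
for i in range(5): s=read_state();print(np.round(s['force'],2),s['position'],s['opening']); capture('wrist')"
```

```text
[-0.59  0.54 -3.14] [ 0.60324766 -0.10129192  0.06447954] 0.6451929449708285
[-0.36  0.61 -3.86] [ 0.60330905 -0.10138395  0.06439944] 0.6385180736132074
[ 0.2  -0.1  -4.07] [ 0.6035199  -0.10144814  0.06448396] 0.6400627153364957
[ 0.48 -0.19 -4.12] [ 0.6037126  -0.10154958  0.06464813] 0.643822140676878
[ 0.02 -0.59 -3.21] [ 0.60393926 -0.10163062  0.06487441] 0.6388354764112255
```

B reads about -3.7 N, so it's the heavy one. I'll carry it to in front of the bay.

Call:
{"op": "send_rows", "data": {"moves": "30 -12 0 19 0;30 -22 0 34 0;30 -22 0 34 0;30 -22 0 34 0;30 -22 0 34 0;30 -22 0 34 0;30 -9 0 17 0;30 0 0 0 0;30 0 0 0 0"}}

```text
time_s: 9.28
position: [0.5131, 0.1257, 0.066]
tcp_rot: [[0.984, 0.0, 0.179], [-0.179, -0.0, 0.984], [0.0, -1.0, -0.0]]
force: [0.3, -0.7, -3.4]
opening: 0.645
```

```bash
python3 w.py wr2
python3 - <<'E'
from m import *
for n in ("scene","side","wrist"):
    c,s,w,v=cloud(n)
    near=v&(abs(w[...,0]-.546)<.13)&(abs(w[...,1]-.313)<.13)&(w[...,2]>.054)&(w[...,2]<.0635)
    k,l,st,_=cv2.connectedComponentsWithStats(near.astype(np.uint8));i=1+np.argmax(st[1:,4]);p=w[l==i];print(n,rect(p))
    # fit lines to outline edges
    H=cv2.convexHull((p[:,:2]*1000).astype(np.float32))[:,0];H=cv2.approxPolyDP(H,4,True)[:,0];print(np.round(H).tolist())
    cv2.imwrite(f"pics/z_{n}.png",c['image'])
    print([(round(d['p'],2),np.round(world(c,d['pixel'],0,s)[0],3)) for d in mark_of(c,"bay_mouth")])
E
```

```text
t 9.2833 tcp [513.1 125.7  66. ] head -10.32 F [ 0.27 -0.72 -3.37] op 0.645
table -0.2
0.024 [300  36  79  11] [586.3 230.5  48.7   4.4 -12.4] 34.9 657 [147. 155. 151.]
0.024 [133  38  77  10] [485.1 248.2  47.    4.5  -7.3] 34.6 654 [154. 163. 158.]
0.05 [115   0 281  36] [535.5 245.4 151.5  17.4 -11.2] 59.4 9515 [231. 235. 233.]
scene (array([592.8, 305.6, 154.2,  65.5,  78.2]), np.float64(61.0), 342)
[[629.0, 377.0], [577.0, 381.0], [549.0, 255.0], [562.0, 234.0], [610.0, 229.0], [634.0, 364.0]]
[(0.94, array([0.543, 0.234, 0.   ]))]
side (array([546.8, 315.8, 154.3, 151.3, -10. ]), np.float64(59.3), 583)
[[632.0, 374.0], [487.0, 401.0], [477.0, 365.0], [465.0, 258.0], [487.0, 250.0], [577.0, 236.0], [621.0, 311.0]]
[]
wrist (array([536.6, 244.4, 148.5,  13.4, -10.1]), np.float64(59.4), 7817)
[[609.0, 229.0], [610.0, 237.0], [466.0, 264.0], [464.0, 257.0], [468.0, 250.0]]
[]
```

View pics/wr2.png

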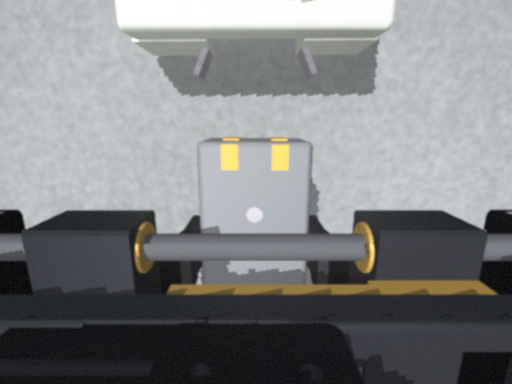

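Wrist view: case nose edge at row 140, cols 199-312. The guides are at about (60,203) and (60,309), and the stirrer front spans cols 115-396, so all are centred near col 255. I'll measure the offsets in the tool frame.

```bash
cat > t.py <<'E'
from m import *
c,s,w,v=cloud("wrist");R=s['tcp_rot'];q=(w-s['position'])@R*1000  # tool coords
print('t',s['time_s'],'tcp',np.round(s['position']*1000,1),'head',np.round(np.degrees(np.arctan2(R[1,0],R[0,0])),2),'F',np.round(s['force'],1))
Z=w[...,2]*1000; X=q[...,0]; D=q[...,2]
top=v&(Z>54)&(Z<62)&(D>60)
xs=X[top];print('stirrer top x',np.percentile(xs,[.5,99.5]).round(1),'front z',np.percentile(D[top],2).round(1))
for lo,hi in((3,20),(24,36)):
  for sgn in(-1,1):
    g=v&(Z>lo)&(Z<hi)&(D>60)&(D<150)&(X*sgn>15)&(X*sgn<90)
    if g.sum()>20:
        print('band',lo,hi,sgn,g.sum(),'x',np.percentile(X[g],[1,50,99]).round(1),'z',np.percentile(D[g],[1,50,99]).round(1))
h=s['position'][2]*1000-6.5+34
k=v&(abs(Z-h)<6)&(abs(X)<45)&(D>20)&(D<75)
if k.sum()>50:
    for z in(25,35,45,52):
        b=k&(abs(D-z)<3); print('case',z,np.percentile(X[b],[.5,99.5]).round(1))
    print('case nose z',np.percentile(D[k],99.5).round(1),'top',np.median(Z[k]).round(1))
E
python3 t.py
```

```text
t 9.6333 tcp [513.9 123.5  66. ] head -10.6 F [ 0.7  0.7 -3.3]
stirrer top x [-72.5  73. ] front z 116.6
band 3 20 -1 550 x [-74.  -42.9 -29.5] z [ 99.5 116.2 123.2]
band 3 20 1 538 x [30.2 44.1 74.7] z [100.4 117.4 123.9]
band 24 36 -1 396 x [-74.4 -52.  -29.6] z [115.9 116.4 118.8]
band 24 36 1 391 x [30.3 51.8 74.8] z [117.  117.5 119.3]
case 25 [-26.   29.1]
case 35 [-25.9  29.1]
case 45 [-25.4  29.1]
case 52 [-25.6  29.3]
case nose z 57.6 top 92.8
```

Call:
{"op": "send_rows", "data": {"moves": "30 0 25 0 -0.9;30 0.5 20 0 0;30 0 10 0 0;30 0 4 0 0;30 0 0 0 0;30 0 0 0 0;30 0 0 5 0;30 0 0 8 0;30 0 0 8 0;30 0 0 8 0;30 0 0 4 0;30 0 0 0 0;30 0 0 0 0"}}

```text
time_s: 10.77
position: [0.5192, 0.1576, 0.007]
tcp_rot: [[0.986, -0.0, 0.165], [-0.165, -0.0, 0.986], [-0.0, -1.0, -0.0]]
force: [-0.1, 0.0, -4.0]
opening: 0.638
```

```bash
python3 t.py
```

```text
t 10.7667 tcp [519.2 157.6   7. ] head -9.52 F [-0.1  0.  -4. ]
stirrer top x [-69.7  75.7] front z 82.6
band 3 20 -1 572 x [-71.1 -35.1 -26.9] z [65.4 82.7 86. ]
band 3 20 1 596 x [32.8 40.5 77.1] z [64.9 81.8 85.4]
band 24 36 -1 339 x [-71.3 -47.7 -27. ] z [82.6 82.8 83.7]
band 24 36 1 329 x [32.7 54.6 77.4] z [81.7 82.  83.4]
case 25 [-25.8  29.1]
case 35 [-25.9  29. ]
case 45 [-25.5  29. ]
case 52 [-25.6  29.2]
case nose z 57.6 top 33.8
```

Call:
{"op": "send_rows", "data": {"moves": "30 1.4 0.7 0 0;30 0 0 5 0;30 0 0 8 0;30 0 0 8 0;30 0.3 0 8 0;30 0 0 8 0;30 0 0 6 0;30 0 0 3 0;30 0 0 0 0;30 0 0 0 0"}}

```text
time_s: 11.65
position: [0.5293, 0.2027, 0.007]
tcp_rot: [[0.986, 0.001, 0.166], [-0.166, 0.0, 0.986], [0.001, -1.0, 0.0]]
force: [-0.6, -2.1, 5.4]
opening: 0.642
```

```bash
python3 t.py; python3 w.py wr3
```

```text
t 11.65 tcp [529.3 202.7   7. ] head -9.54 F [-0.6 -2.1  5.4]
stirrer top x [-72.8  74.4] front z 60.5
case 25 [-25.9  29.1]
t 11.7 tcp [529.3 202.7   7. ] head -9.55 F [-0.84 -0.78  5.37] op 0.642
table -0.2
0.024 [179 197 152  37] [534.1 222.6  76.2  20.6  -9.5] 33.8 4234 [125. 121. 119.]
0.024 [197 261 116  24] [529.2 193.1  57.7  19.9 -10.3] 33.8 2587 [102.  99.  97.]
0.05 [ 38   0 429 199] [541.9 273.6 149.5  71.9 -10. ] 66.7 77460 [183. 191. 191.]
0.05 [160 261  36  29] [500.8 211.8  23.4   8.  -81.1] 57.8 715 [26. 26. 27.]
0.05 [314 261  36  24] [562.2 201.5  23.3   8.4  61.2] 57.2 699 [32. 33. 34.]Traceback (most recent call last):
  File "t.py", line 16, in <module>
    b=k&(abs(D-z)<3); print('case',z,np.percentile(X[b],[.5,99.5]).round(1))
                                     ~~~~~~~~~~~~~^^^^^^^^^^^^^^^^
    return _quantile_unchecked(
        a, q, axis, out, overwrite_input, method, keepdims, weights)
    return _ureduce(a,
                    func=_quantile_ureduce_func,
    ...<5 lines>...
                    overwrite_input=overwrite_input,
                    method=method)
    r = func(a, **kwargs)
    result = _quantile(arr,
                       quantiles=q,
    ...<2 lines>...
                       out=out,
                       weights=wgt)
    slices_having_nans = np.isnan(arr[-1, ...])
                                  ~~~^^^^^^^^^
IndexError: index -1 is out of bounds for axis 0 with size 0
```

View pics/wr3.png

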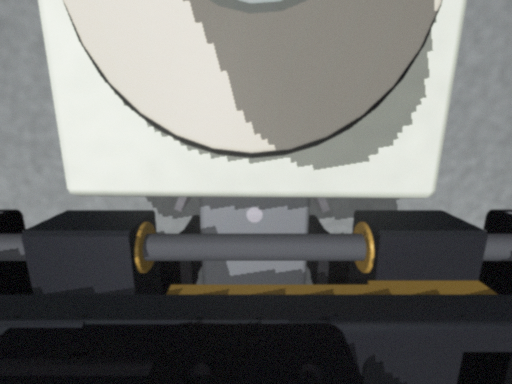

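Wrist view: the nose is between the guides (≈(200,185) and (200,322)) and under the stirrer front, and forces are small. I'll release, back off straddling the case, narrow the fingers and push.

Call:
{"op": "send_rows", "data": {"moves": "60 0 0 0 0;87 0 0 0 0;87 0 0 0 0;87 0 0 0 0;87 0 0 -15 0;87 0 0 -25 0;87 0 0 -25 0;87 0 0 -20 0;50 0 0 0 0;20 0 0 0 0;20 0 0 0 0;20 0 0 0 0;20 0 0 0 0;20 0 0 0 0;20 0 0 0 0;20 0 0 0 0"}}

```text
time_s: 13.08
position: [0.5145, 0.1187, 0.0063]
tcp_rot: [[0.986, 0.0, 0.166], [-0.166, 0.0, 0.986], [0.0, -1.0, 0.0]]
force: [0.1, 0.0, -0.0]
opening: 0.479
```

```bash
python3 w.py wr4 | head -3
python3 - <<'E'
from m import *
c,s,w,v=cloud("wrist");q=(w-s['position'])@s['tcp_rot']*1000;Z=w[...,2]*1000;k=v&(Z>30)&(Z<37)&(abs(q[...,0])<50)&(q[...,2]>0)&(q[...,2]<140)
print(np.percentile(q[...,2][k],[1,99]))
for z in(30,50,70,90):
    b=k&(abs(q[...,2]-z)<3)
    if b.any():print(z,np.percentile(q[...,0][b],[.5,99.5]).round(1))
t=v&(Z>54)&(Z<62)&(q[...,2]>40);print('front',np.percentile(q[...,2][t],2),np.percentile(q[...,0][t],[.5,99.5]))
E
```

```text
t 13.0833 tcp [514.5 118.7   6.3] head -9.55 F [ 0.14  0.03 -0.04] op 0.479
table -0.2
0.024 [192   0 130 196] [529.  191.   86.3  56.4  80.4] 33.8 23574 [188. 181. 177.]
[ 32.40697159 115.61234759]
30 [-24.2  28.5]
50 [-25.6  29.5]
70 [-25.3  29.6]
90 [-25.2  29.5]Traceback (most recent call last):
  File "<stdin>", line 7, in <module>
    return _quantile_unchecked(
        a, q, axis, out, overwrite_input, method, keepdims, weights)
    return _ureduce(a,
                    func=_quantile_ureduce_func,
    ...<5 lines>...
                    overwrite_input=overwrite_input,
                    method=method)
    r = func(a, **kwargs)
    result = _quantile(arr,
                       quantiles=q,
    ...<2 lines>...
                       out=out,
                       weights=wgt)
    slices_having_nans = np.isnan(arr[-1, ...])
                                  ~~~^^^^^^^^^
IndexError: index -1 is out of bounds for axis 0 with size 0
```

View pics/wr4.png

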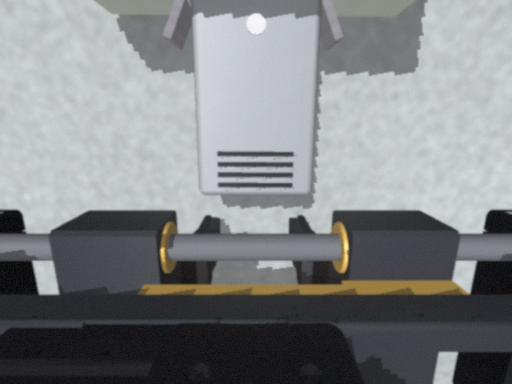

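Wrist view: case straddled by the guides, rear edge at row 192, case about 2 mm to +x of the tool. Now I'll push.

Call:
{"op": "send_rows", "data": {"moves": "20 2 0 0 0;20 0 0 0 0;20 0 0 0 0;20 0 0 0 0;20 0 0 10 0;20 0 0 5 0;20 0 0 6 0;20 0 0 8 0;20 0 0 8 0;20 0 0 8 0;20 0 0 8 0;20 0 0 8 0;20 0 0 8 0;20 0 0 6 0;20 0 0 5 0;20 0 0 0 0"}}

```text
time_s: 14.52
position: [0.5302, 0.1982, 0.0063]
tcp_rot: [[0.986, 0.001, 0.166], [-0.166, 0.001, 0.986], [0.001, -1.0, 0.001]]
force: [0.0, -0.3, 0.4]
opening: 0.231
```

```bash
python3 w.py | head -6
```

```text
t 14.5167 tcp [530.2 198.2   6.3] head -9.56 F [ 0.04 -0.28  0.44] op 0.231
table -0.2
0.024 [195 187 112  47] [533.4 219.9  56.3  27.5 -10.2] 34.0 4436 [99. 97. 95.]
0.05 [ 32   0 432 189] [541.2 270.9 149.7  67.2  -9.7] 64.2 74984 [184. 192. 192.]
0.05 [212 261  22  24] [519.8 203.9  22.5   6.2  89.3] 55.7 456 [31. 31. 32.]
0.05 [276 261  22  24] [544.9 199.9  22.3   6.2  72.2] 55.7 459 [37. 38. 39.]
```

Call:
{"op": "send_rows", "data": {"moves": "20 0 0 3 0;20 0 0 3 0;20 0 0 2 0;20 0 0 1 0;20 0 0 0 0;20 0 0 0 0"}}

```text
time_s: 15.07
position: [0.5313, 0.2058, 0.0063]
tcp_rot: [[0.986, -0.0, 0.167], [-0.167, 0.0, 0.986], [-0.0, -1.0, 0.0]]
force: [-0.6, -0.8, -0.4]
opening: 0.232
```

Call:
{"op": "send_rows", "data": {"moves": "20 0 0 1.5 0;20 0 0 1 0;20 0 0 1 0;20 0 0 0 0;20 0 0 0 0"}}

```text
time_s: 15.48
position: [0.5319, 0.2094, 0.0063]
tcp_rot: [[0.986, 0.0, 0.167], [-0.167, 0.0, 0.986], [0.0, -1.0, 0.0]]
force: [-0.4, -1.2, -1.0]
opening: 0.228
```

```bash
python3 w.py | head -4
```

```text
t 15.4833 tcp [531.9 209.4   6.3] head -9.6 F [-0.4  -1.24 -1.02] op 0.228
table -0.2
0.024 [210 214  90  20] [536.1 224.2  44.9  14.4  -9.3] 33.8 1632 [93. 91. 90.]
0.05 [ 33   0 431 215] [542.4 277.1 149.6  77.5  -9.8] 67.0 80162 [184. 192. 192.]
```

Call:
{"op": "send_rows", "data": {"moves": "20 0 0 1 0;20 0 0 1 0;20 0 0 0 0;20 0 0 0 0"}}

```text
time_s: 15.87
position: [0.5317, 0.2095, 0.0064]
tcp_rot: [[0.986, -0.002, 0.166], [-0.166, -0.002, 0.986], [-0.001, -1.0, -0.003]]
force: [-1.4, -8.2, 1.4]
opening: 0.227
```

Call:
{"op": "send_rows", "data": {"moves": "20 0 0 1 0;20 0 0 1 0;20 0 0 0 0;20 0 0 0 0"}}

```text
time_s: 16.2
position: [0.5314, 0.2097, 0.0064]
tcp_rot: [[0.986, -0.004, 0.166], [-0.166, -0.005, 0.986], [-0.003, -1.0, -0.005]]
force: [-2.2, -15.0, 2.7]
opening: 0.23
```

Call:
{"op": "send_rows", "data": {"moves": "20 0 0 1 0;20 0 0 1 0;20 0 0 0 0;20 0 0 0 0"}}

```text
time_s: 16.53
position: [0.5312, 0.2097, 0.0064]
tcp_rot: [[0.986, -0.005, 0.165], [-0.165, -0.007, 0.986], [-0.004, -1.0, -0.008]]
force: [-1.4, -21.6, 4.3]
opening: 0.23
```

It hits a firm stop at 21 N without moving further. I'll back off and check.

Call:
{"op": "send_rows", "data": {"moves": "20 0 0 -6 0;20 0 0 -15 0;20 0 0 -30 0;20 0 0 -35 0;20 0 -40 0 0;20 0 -40 0 0;20 0 -30 0 0;20 0 0 0 0;20 0 0 0 0"}}

```text
time_s: 17.28
position: [0.5205, 0.1307, 0.1185]
tcp_rot: [[0.986, 0.006, 0.167], [-0.167, 0.001, 0.986], [0.006, -1.0, 0.002]]
force: [-0.6, -0.5, 0.8]
opening: 0.231
```

```bash
python3 w.py wr5
python3 - <<'E'
from m import *
c,s,w,v=cloud("wrist");q=(w-s['position'])@s['tcp_rot']*1000;Z=w[...,2]*1000;X=q[...,0];D=q[...,2]
k=v&(Z>30)&(Z<37)&(abs(X)<27)&(D>40)&(D<140)
t=v&(Z>50)&(Z<61)&(D>40)
for x in(-20,-10,0,10,20):
    a=abs(X-x)<3; print(x,'rear',np.percentile(D[k&a],[2,98]).round(1),'front',np.percentile(D[t&a],[1,5]).round(1))
f=v&(Z>24)&(Z<50)&(abs(X)>33)&(abs(X)<70)&(D>40);print('face',[np.median(D[f&(X*g>0)]).round(1) for g in(-1,1)])
n=capture("scene");cv2.imwrite("pics/scene_end.png",cv2.resize(n['image'][100:340,60:380],None,fx=2.4,fy=2.4,interpolation=cv2.INTER_CUBIC))
E
```

```text
t 17.2833 tcp [520.5 130.7 118.5] head -9.61 F [-0.65 -0.46  0.77] op 0.231
table -0.2
0.024 [154  65  59   6] [484.4 247.9  45.6   2.4  -8.9] 34.3 271 [129. 136. 133.]
0.024 [215  66  68  27] [535.1 230.5  56.5  18.8  -9.5] 33.9 1730 [103. 102.  99.]
0.024 [284  66  59   6] [587.9 230.   45.2   2.6 -10.7] 34.2 281 [122. 129. 126.]
0.05 [140   0 215  66] [538.4 258.4 152.8  41.3 -10.2] 60.0 13558 [203. 210. 208.]
-20 rear [ 92.4 110.4] front [109.  109.3]
-10 rear [ 92.3 110.3] front [108.9 109.2]
0 rear [ 92.3 110.2] front [108.9 109.2]
10 rear [ 92.3 110.3] front [108.8 109.1]
20 rear [ 92.2 110.3] front [108.8 109.1]
face [np.float64(109.4), np.float64(108.7)]
```

View pics/wr5.png

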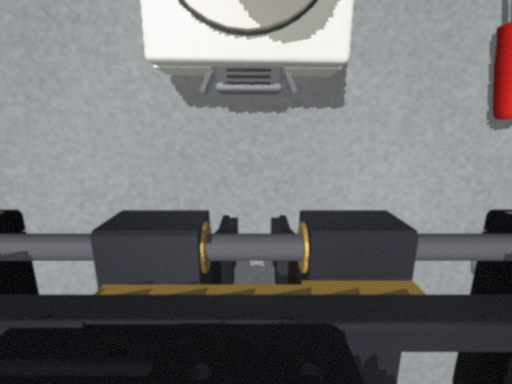

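View pics/scene_end.png

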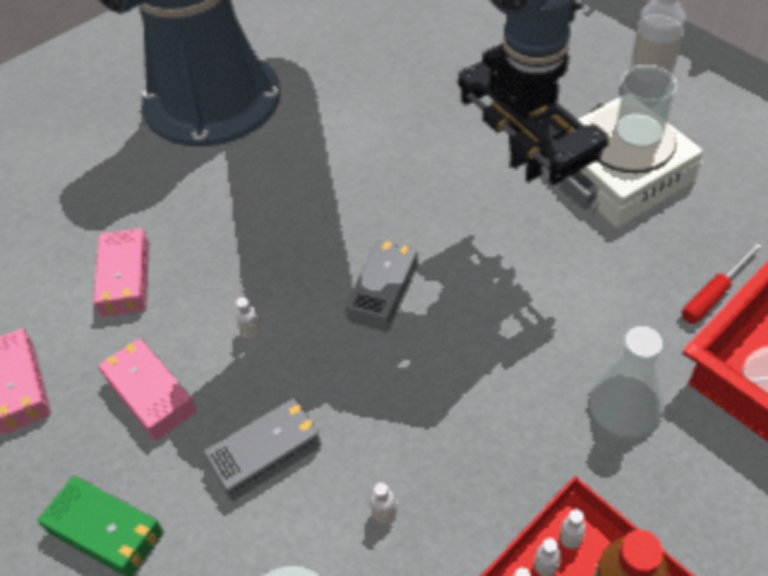

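Wrist view: the case is in the bay with its rear at row 88, between the guides, sticking out 16.8 mm (17 nominal). Scene view: A and C lie flat and nothing else has moved, so I'm handing in.

```bash
python3 -c "
from rig import *
print(hand_in())"
```

```text
the job is handed in; nothing more can be done
None
```

The heavy battery case, case_b, is fully home in the stirrer's bay, contacts first, and the job was handed in at about 17 s.

- **Weighing:** Case_c read about 0.8 N, so it is empty; I set it back down flat where it was. Case_b read about 3.7 N (roughly 0.38 kg), so it is the one with cells. I never lifted case_a, because only one case can be heavy.
- **Insertion:** I set case_b down in front of the mouth and slid it along the bench between the guides. I then released it and pushed it from behind until it stopped firmly at about 21 N.
- **Last checks:** The case sticks out 16.8 mm against 17 mm nominal, evenly across its width. The final scene picture shows case_a and case_c lying flat and clear of the bay. The droppers, flask, beaker and screwdriver looked undisturbed in it, and the gripper was backed off and raised, touching nothing. The Petri dish and wash bottle were only partly in that picture.
- **Disagreements:** No checks failed. The first estimates of the stirrer's position from the two fixed cameras differed by a few millimetres, so I aligned with the wrist camera.

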